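# Spear three freshly oiled napkin rings on the drying rod and rack it

### The arm

A 6-joint arm with a two-finger parallel gripper is mounted at the origin on the work surface. World frame = base frame: x ahead of the robot, y to its left, z up, the work surface at z = 0. Lengths are in m, angles in rad, forces in N, time in s.
With the tool pointing down it reaches from about 0.35 to 0.975 m from the base axis. Payload 4.9 kg.
Tool frame: the origin (TCP) lies at the very end of the fingers, on their centre line; the grasp point (between the pads) lies ctrl.grasp_offset behind it (ctrl.grasp_offset is the distance from the TCP to the grasp point, in m); z points along the fingers, y is the direction in which the jaws open and shut (so a half turn about z gives the same grasp; the last joint's range is limited). The gripper opens to 85 mm and grips with 20 to 120 N. Pads are 22 mm wide; open, the fingers measure 114 mm over their backs; the gripper's body (76 mm by 85 mm) begins 54 mm behind the grasp point. The pads swing forward as they close: fully open they stand 13 mm farther back than shut.
Start: joints at [1.147, 0.053, 1.613, -0, 1.476, -0.119], TCP at [0.188, 0.596, 0.201] pointing down, gripper open.
Joint ranges: [-3.01, 3.01], [-1.01, 2.22], [0.06, 2.58], [-1.02, 4.17], [0.09, 2.62], [-3.14, 3.14]. Speed limits (rad/s): [2.57, 2.57, 3.14, 3.14, 3.14, 3.14].

### API

Orientations are given as a rotation vector (axis times angle).
In Python, from plant import ctrl gives the robot as it stands.
- The arm moves only by the tool servo_tool, never from a script. Its argument "motion" is a list of rows, each a list of 7 numbers: the turn, a rotation vector about the tool's x, y, z in rad, then the shift along the tool's x, y, z in m, then the closure in counts, from 0 (fully open) to 255 (shut). In form: [[rx, ry, rz, x, y, z, grip], ...]. A call has 1 to 8 rows; each row shifts and turns the commanded pose from where the row before left it, along the tool's axes as they then stand; what a row does not reach is not made up. A row lasts 1/12 s, in which the tool goes at most 41.7 mm and 7.16 degrees, less where a joint would pass 70% of its speed; a pose out of reach is approached as far as the arm can. A call is refused whole if a number of a shift passes 0.0417 or a number of a turn 0.125, either way. A call with a gripper value outside its range is refused whole. The fingers move at their own pace and stop on an object; "newtons" is the grip in N (left out, the last holds). Time passes only in rows, so rows that do not move let the fingers close. It gives the time, the measured TCP pose, the force and the opening at its end, in the units of the state.
- ctrl.sense(): the state, without advancing time (a new reading comes with each control period).
- ctrl.snapshot(name): name is "scene" or "top" or "wrist"; returns a dict with "img" (420x560x3 uint8, red, green, blue), "camera_matrix" (3x3 intrinsics, pixels), "R" (3x3) and "t" (3): a world point X has camera coordinates R X + t. Camera axes: x right, y down, z forward; pixel columns grow to the right and rows downward; lengths in m; the calibration is good to about 2 mm. The wrist camera is an equidistant fisheye: a pixel r from the principal point sees the ray r / f radians off the axis. A picture is of the moment at which its call begins. There is no depth.
- ctrl.finish_job(): hands the job in, once; it reports no verdict.
The state is a dict: "time_s": time; "joint_pos": joint angles; "dq": joint speeds; "tau": joint torques, N m; "ee_pos": TCP position; "orientation": TCP orientation; "contact_force": force on the tool from outside, world axes, zero at the start; "moment": the same for the moment, N m; "finger_gap": opening from 0.0 (shut) to 1.0 (fully open).
Only numpy, scipy, OpenCV 4.12 (cv2) and the standard library are available. Lean on these libraries where they do the work, as an engineer would, in place of code of your own. Each camera call takes 0.05 s, during which the arm holds its last target. There are 200 camera calls.

### The job

The three turned napkin rings standing in the cradle are freshly oiled, so keep the gripper off them: take the drying rod by its handle out of the rack, run it through all three rings and lift them off the cradle together. Then hang the loaded rod back in the rack, lying in the fork with its tip pushed into the socket until it bottoms, so that the black band comes right up to the socket's face, and let go. Leave the other things on the bench where they are.

Things in the scene. Friction and masses are not known exactly. Their poses are not given: they have to be found in the camera images.
- rod_grip (a point): drying rod: pale 18 mm round dowel, 236 mm long with its handle, about 90 g. The handle is a dark square block 26 x 26 x 55 mm, centred on the axis at one end. This point is the handle's centre; y runs along the rod to the tip, x and z across the handle's flats. At the start the rod lies level in the rack, tip part-way in the socket, handle out past the fork, two of its faces upright.
- rod_tip (a point): the free end of the rod, on its axis, 208.5 mm from the handle's centre. The last 12 mm taper from 18 mm to 10 mm diameter. Same axes as rod_grip.
- rod_mark (a point): the black band round the dowel, 4 mm wide: this point is on the axis at the edge of the band nearest the tip, 25 mm from the tip. When the rod is fully home this edge is flush with the socket's face.
- ring_a_mid (a point): napkin ring turned from dark brown walnut, with two beads, 64 mm outside diameter, 38 mm bore, 26 mm wide, about 40 g, standing on edge in the cradle. This point is its centre, in the middle of the bore; its y axis runs along the bore. Same size as the other two; which ring stands in which place varies.
- ring_b_mid (a point): napkin ring turned from pale maple, waisted, 64 mm outside diameter, 38 mm bore, 26 mm wide, about 40 g, standing on edge in the cradle. This point is its centre, in the middle of the bore; its y axis runs along the bore. Same size as the other two; which ring stands in which place varies.
- ring_c_mid (a point): napkin ring turned from reddish cherry, plain rounded, 64 mm outside diameter, 38 mm bore, 26 mm wide, about 40 g, standing on edge in the cradle. This point is its centre, in the middle of the bore; its y axis runs along the bore. Same size as the other two; which ring stands in which place varies.
- cradle: the cradle, fixed: 106 x 136 mm plywood board with two 36 mm high rails on which the rings stand on edge in a row, 34 mm from centre to centre, each between pairs of thin upright pins that rise 26 mm above the rails at the sides. The line of the bores is clear at both ends. A ring is free once lifted about 35 mm. Origin under the board's centre, y along the row.
- cradle_mid (a point): the centre of the ring in the middle place of the cradle, 63 mm above the bench. y runs along the row through all three bores and points the way the rod goes in (to the robot's left), x across, z up.
- rack: the drying rack, fixed: 90 x 205 mm plywood board with two wooden uprights, a solid block with a blind bore (the socket) and a Y-shaped fork, 136 mm apart between their facing faces. The rod lies level across them, 105 mm above the bench, rings hanging between. Origin under the line of the rod, half-way between the facing faces; y along the rod towards the socket.
- socket (a point): centre of the mouth of the blind bore, on the face of the socket block (54 mm wide, 35 mm thick, 130 mm high), 108 mm above the bench. The bore is level, 24 mm diameter, 25 mm deep. y runs straight into the bore (to the robot's left), z up. Lying in the bore, the rod's axis is 3 mm below this point.
- fork (a point): where the resting rod's axis passes the middle of the fork, 105 mm above the bench, 143 mm from the socket's face; axes as the socket. The fork is 14 mm thick, open at the top, its arms splayed 35 degrees each, 41 mm apart inside at the tips, 119 mm above the bench. The dowel slides endwise in it. With the rod home, handle and fork are 6 mm apart, the handle's centre 40.5 mm out from this point.
- wax_tin: bystander: round tin of wax, 84 mm across, 48 mm high, origin under its centre
- oil_bottle: bystander: amber bottle of finishing oil, 62 mm across, 155 mm high, origin under its centre
- spray_can: bystander: blue spray can with white cap, 54 mm across, 175 mm high, origin under its centre
- gouge: bystander: turning gouge with ash handle, 370 mm long, lying on the far side of the rack; origin on the bench under its middle, y along the tool

How it is judged:
By the outcome, as a careful person would: the job done as asked, in the order asked, and still so for the second after the job is handed in, with the robot touching nothing.
It also fails if it takes over 64 s, if anything falls off the work surface, if the arm or the gripper's body presses on something with over 40 N, if the wrist force passes 120 N, or if a joint passes its speed limit or range.

## Working session

There is one attempt and no reset: what is moved stays moved. The work goes in short steps, Python scripts to look and compute and a tool call to move; the robot and the scene stay as the last step left them, time stands still between calls to the robot, and variables do not carry over. Pictures are saved under pics/ and viewed, about 8 in all and at most 12, crops included, and the job is handed in when it is done.

Besides the shell and the picture viewer there is one more tool, called after ">>>" as name(argument=value, ...) on one line, values as JSON. servo_tool: Moves the arm, as the interface text tells. Its arguments: {"type":"object","properties":{"motion":{"type":"array","items":{"type":"array","items":{"type":"number"}}},"newtons":{"type":"number"}},"required":["motion"]}

```bash
ls; mkdir -p pics; cat > h.py <<'E'
import numpy as np,cv2
from scipy.spatial.transform import Rotation as R
from plant import ctrl
def snap(n,f=None):
    s=ctrl.snapshot(n)
    np.savez(f'pics/{f or n}.npz',**{k:s[k] for k in s})
    return s
E
python3 - <<'E'
from h import *
a=snap('scene','s0');b=snap('top','t0')
for n,s in(('s0',a),('t0',b)):
    cv2.imwrite(f'pics/{n}.png',cv2.resize(s['img'][...,::-1],(800,600),interpolation=2)); print(s['camera_matrix'],s['R'],s['t'],-s['R'].T@s['t'])
print(ctrl.sense(),ctrl.grasp_offset)
E
```

```text
pics
[[402.91207214   0.         279.61658716]
 [  0.         402.91207214 208.68000673]
 [  0.           0.           1.        ]] [[-0.4165489   0.90899243  0.01482515]
 [ 0.71764928  0.33878859 -0.60844211]
 [-0.55809186 -0.24280664 -0.79345978]] [ 0.28625703 -0.37402468  1.66998683] [1.31966465 0.2719937  1.09325121]
[[536.20747298   0.         286.27831783]
 [  0.         536.20747298 207.13274036]
 [  0.           0.           1.        ]] [[ 7.45570393e-03 -9.99971978e-01 -6.74413334e-04]
 [-9.75532468e-01 -7.12528538e-03 -2.19739925e-01]
 [ 2.19728963e-01  2.29622793e-03 -9.75558256e-01]] [-0.03661745  0.60164629  1.3316184 ] [ 0.29460337 -0.03538722  1.43125234]
{'time_s': 0.1, 'joint_pos': array([ 1.14698578e+00,  5.32811500e-02,  1.61416265e+00,  1.22610953e-05,
        1.47598799e+00, -1.19039092e-01]), 'dq': array([-2.15154042e-03, -2.54646604e-05, -4.11407502e-03, -4.76504128e-04,
        9.96552295e-05, -1.48505336e-04]), 'tau': array([-1.86866496e-04, -3.94902277e+01, -3.71363282e+01, -1.34017832e-04,
        3.99437413e-03, -2.00754749e-05]), 'ee_pos': array([0.1873103 , 0.59562383, 0.19958845]), 'orientation': array([-4.76808223e-01, -3.10468660e+00,  2.77756292e-03]), 'contact_force': array([-0.44767254,  0.40308012, -0.942403  ]), 'moment': array([-0.03307455,  0.03499886,  0.02062506]), 'finger_gap': 0.9971936392317818} 0.0187
```

View pics/s0.png

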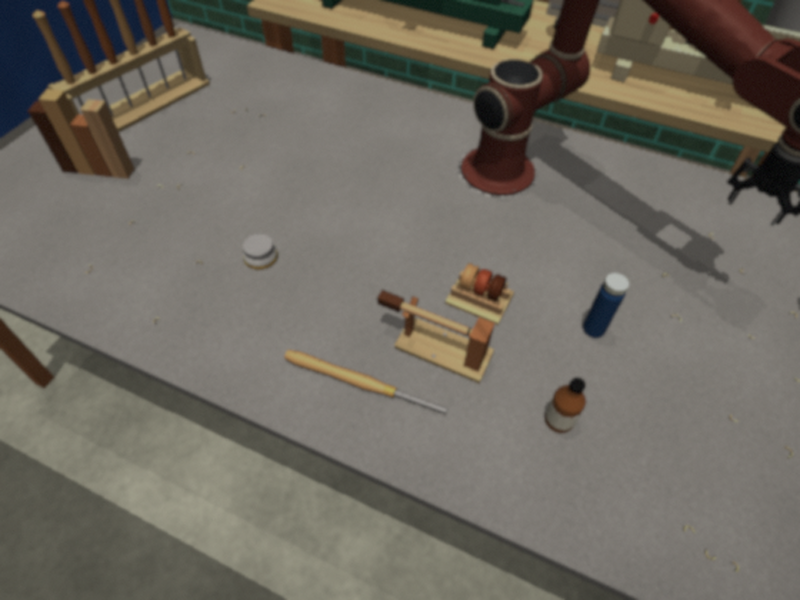

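View pics/t0.png

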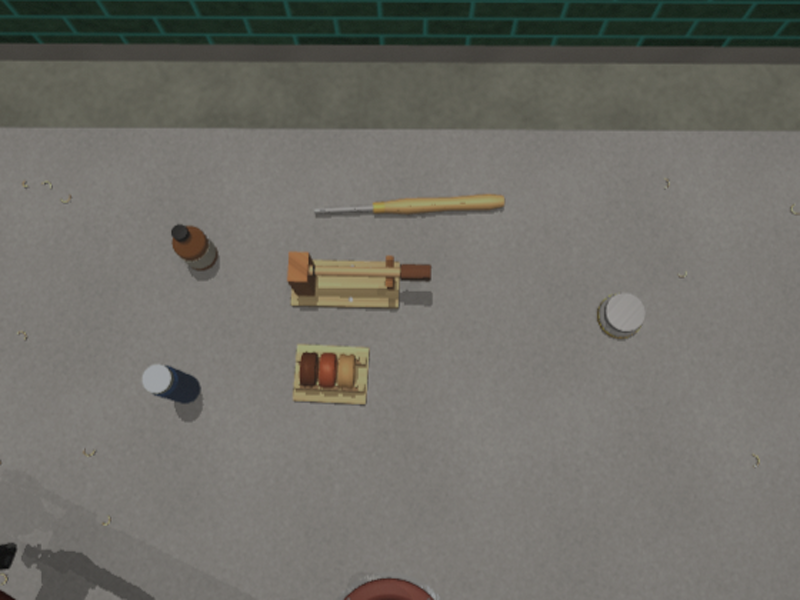

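The two pictures show the whole bench: rack at top-view (345,280) with its socket on the left, cradle at (330,373) with walnut left, cherry middle and maple right. The gouge is beyond the rack; can, bottle and tin are off to the sides. I'll enlarge both views.

```bash
python3 - <<'E'
from h import *
def crop(n,x0,y0,w,h,k):
    im=np.load(f'pics/{n}.npz')['img'][y0:y0+h,x0:x0+w,::-1]
    im=cv2.resize(im,(w*k,h*k),interpolation=cv2.INTER_CUBIC)
    im=cv2.convertScaleAbs(im,alpha=1.4)
    for i in range(0,w,10): cv2.line(im,(i*k,0),(i*k,4 if (x0+i)%50 else 14),(0,255,0)); cv2.putText(im,str(x0+i),(i*k,24),0,.35,(0,255,0)) if i%20==0 else 0
    for i in range(0,h,10): cv2.line(im,(0,i*k),(6,i*k),(0,255,0)); cv2.putText(im,str(y0+i),(8,i*k+4),0,.35,(0,255,0)) if i%20==0 else 0
    cv2.imwrite(f'pics/{n}c.png',im)
crop('t0',195,165,115,120,5)
crop('s0',255,175,105,95,6)
E
```

```text
(no output)
```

View pics/t0c.png

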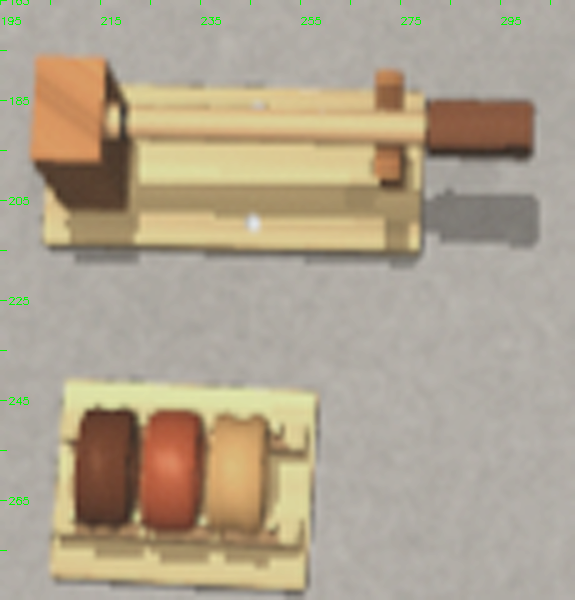

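View pics/s0c.png

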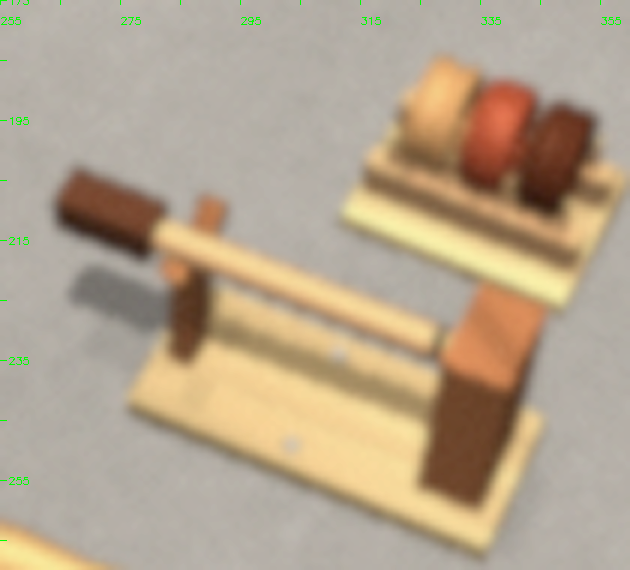

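The top crop shows the dowel line from (128,122) to (425,125), the handle at x 427–532, the socket block's top at (38,58)–(98,160), and the cherry ring at (172,470). The scene crop shows the same parts from the far side. Next I'll back-project these points.

```bash
cat >> h.py <<'E'
def bp(s,uv,z):
    K,Rm,t=s['camera_matrix'],s['R'],s['t']; c=-Rm.T@t
    d=Rm.T@np.linalg.inv(K)@np.array([uv[0],uv[1],1]); return c+d*(z-c[2])/d[2]
E
python3 - <<'E'
from h import *
np.set_printoptions(precision=4,suppress=True)
T=np.load('pics/t0.npz');S=np.load('pics/s0.npz')
t=lambda x,y,z:bp(T,((x+.5)/5-.5+195,(y+.5)/5-.5+165),z)
s=lambda x,y,z:bp(S,((x+.5)/6-.5+255,(y+.5)/6-.5+175),z)
def pr(n,p):print(n,p)
pr('T rod L',t(130,122,.105));pr('T rod R',t(425,125,.105))
pr('T handle ends',[t(427,113,.118),t(532,115,.118)])
for p in[(38,58),(105,60),(98,160),(33,158)]:pr('T sock',t(*p,.13))
for p in[(389,72),(388,183)]:pr('T forktip',t(*p,.119))
for p in[(108,470),(172,470),(238,472)]:pr('T ring',t(*p,.063))
for p in[(68,380),(317,393),(307,590),(52,578)]:pr('T cr board',t(*p,.012))
for p in[(421,95),(420,250),(45,245)]:pr('T rack board',t(*p,.012))
pr('S rod',[s(180,242,.105),s(425,338,.105)])
for p in[(480,283),(547,308),(515,388),(445,362)]:pr('S sock',s(*p,.13))
for p in[(442,112),(499,135),(560,158)]:pr('S ring',s(*p,.063))
for p in[(368,155),(340,212),(563,307),(627,175)]:pr('S crb',s(*p,.012))
for p in[(128,403),(487,555),(543,415)]:pr('S rackb',s(*p,.012))
E
```

```text
T rod L [0.6396 0.1359 0.105 ]
T rod R [ 0.6391 -0.0149  0.105 ]
T handle ends [array([ 0.642, -0.016,  0.118]), array([ 0.6413, -0.0692,  0.118 ])]
T sock [0.6661 0.1802 0.13  ]
T sock [0.6653 0.1464 0.13  ]
T sock [0.6134 0.148  0.13  ]
T sock [0.6141 0.1805 0.13  ]
T forktip [0.6631 0.0035 0.119 ]
T forktip [0.6052 0.0032 0.119 ]
T ring [0.4664 0.1463 0.063 ]
T ring [0.4666 0.1135 0.063 ]
T ring [0.4659 0.0797 0.063 ]
T cr board [0.5209 0.1762 0.012 ]
T cr board [0.5149 0.0428 0.012 ]
T cr board [0.4102 0.0461 0.012 ]
T cr board [0.4155 0.1805 0.012 ]
T rack board [ 0.6802 -0.0111  0.012 ]
T rack board [ 0.5934 -0.0114  0.012 ]
T rack board [0.5947 0.1915 0.012 ]
S rod [array([ 0.6399, -0.0067,  0.105 ]), array([0.6422, 0.1274, 0.105 ])]
S sock [0.6171 0.144  0.13  ]
S sock [0.6173 0.1787 0.13  ]
S sock [0.668 0.18  0.13 ]
S sock [0.6683 0.1446 0.13  ]
S ring [0.4671 0.0762 0.063 ]
S ring [0.4691 0.1104 0.063 ]
S ring [0.4701 0.1461 0.063 ]
S crb [0.4732 0.0392 0.012 ]
S crb [0.5183 0.04   0.012 ]
S crb [0.5269 0.175  0.012 ]
S crb [0.4235 0.1786 0.012 ]
S rackb [ 0.6847 -0.0143  0.012 ]
S rackb [0.6902 0.1896 0.012 ]
S rackb [0.598  0.1879 0.012 ]
```

```bash
cat >> h.py <<'E'
np.set_printoptions(precision=4,suppress=True)
def rel(x,y,z,yaw=0.,grasp=True):
    """tool-frame turn and shift (at the final/aligned attitude and present one) to bring grasp point to xyz; yaw: tool x axis from world +y"""
    s=ctrl.sense(); Rc=R.from_rotvec(s['orientation'])
    Rt=R.from_matrix(R.from_euler('z',yaw).as_matrix()@np.array([[0,1,0],[1,0,0],[0,0,-1.]]))
    p=s['ee_pos']-(ctrl.grasp_offset*Rc.as_matrix()[:,2] if grasp else 0)
    d=np.array([x,y,z])-p
    print('t',s['time_s'],'gp',p,'turn',(Rc.inv()*Rt).as_rotvec(),'d world',d,'d tool-now',Rc.inv().apply(d),'d tool-target',Rt.inv().apply(d),'gap',s['finger_gap'],'F',s['contact_force'],'M',s['moment'])
E
python3 -c "
from h import *
rel(.64,-.045,.30)"
```

```text
t 0.1 gp [0.1873 0.5957 0.2183] turn [-0.0017  0.001   1.266 ] d world [ 0.4527 -0.6407  0.0817] d tool-now [-0.624  -0.4754 -0.081 ] d tool-target [-0.6407  0.4527 -0.0817] gap 0.9971936392317818 F [-0.4477  0.4031 -0.9424] M [-0.0331  0.035   0.0206]
```

>>> servo_tool(motion=[[0, 0, 0.12, 0, 0, -0.012, 0], [0, 0, 0.12, 0, 0, -0.012, 0], [0, 0, 0.12, 0, 0, -0.012, 0], [0, 0, 0.12, 0, 0, -0.012, 0], [0, 0, 0.12, 0, 0, -0.012, 0], [0, 0, 0.12, 0, 0, -0.012, 0], [0, 0, 0.12, 0, 0, -0.012, 0], [0, 0, 0.12, 0, 0, -0.012, 0]], newtons=100)

```text
time_s: 0.77
ee_pos: [0.1874, 0.5959, 0.2965]
orientation: [1.864, 2.528, -0.002]
contact_force: [-0.6, 0.0, -0.2]
finger_gap: 0.999
```

>>> servo_tool(motion=[[0, 0, 0.102, 0, 0, 0, 0], [0, 0, 0.102, 0, 0, 0, 0], [0, 0, 0.102, 0, 0, 0, 0], [0, 0, 0, -0.03, 0.02, 0, 0], [0, 0, 0, -0.032, 0.0226, 0, 0], [0, 0, 0, -0.032, 0.0226, 0, 0], [0, 0, 0, -0.032, 0.0226, 0, 0], [0, 0, 0, -0.032, 0.0226, 0, 0]])

```text
time_s: 1.43
ee_pos: [0.2983, 0.4365, 0.296]
orientation: [2.22, 2.222, -0.001]
contact_force: [0.3, -0.9, -0.1]
finger_gap: 1.001
```

>>> servo_tool(motion=[[0, 0, 0, -0.032, 0.0226, 0, 0], [0, 0, 0, -0.032, 0.0226, 0, 0], [0, 0, 0, -0.032, 0.0226, 0, 0], [0, 0, 0, -0.032, 0.0226, 0, 0], [0, 0, 0, -0.032, 0.0226, 0, 0], [0, 0, 0, -0.032, 0.0226, 0, 0], [0, 0, 0, -0.032, 0.0226, 0, 0], [0, 0, 0, -0.032, 0.0226, 0, 0]])

```text
time_s: 2.1
ee_pos: [0.4792, 0.1803, 0.2963]
orientation: [-2.221, -2.221, 0.0]
contact_force: [0.9, 1.0, 0.7]
finger_gap: 0.999
```

>>> servo_tool(motion=[[0, 0, 0, -0.032, 0.0226, 0, 0], [0, 0, 0, -0.032, 0.0226, 0, 0], [0, 0, 0, -0.032, 0.0226, 0, 0], [0, 0, 0, -0.032, 0.0226, 0, 0], [0, 0, 0, -0.032, 0.0226, 0, 0], [0, 0, 0, -0.03, 0.02, 0, 0], [0, 0, 0, 0, 0, 0, 0], [0, 0, 0, 0, 0, 0, 0]])

```text
time_s: 2.77
ee_pos: [0.612, -0.0095, 0.2952]
orientation: [-2.223, -2.217, 0.002]
contact_force: [-0.3, 0.5, 0.8]
finger_gap: 1.001
```

```bash
python3 - <<'E'
from h import *
rel(.64,-.045,.105)
s=snap('wrist','w0'); print(s['camera_matrix'],s['t'],-s['R'].T@s['t'])
cv2.imwrite('pics/w0.png',cv2.resize(s['img'][...,::-1],(800,600),interpolation=2))
E
```

```text
t 2.7667 gp [ 0.612  -0.0095  0.3139] turn [-0.0025 -0.0005 -0.0029] d world [ 0.028  -0.0355 -0.2089] d tool-now [-0.0355  0.0286  0.2089] d tool-target [-0.0355  0.028   0.2089] gap 1.0013253297242946 F [-0.2583  0.5357  0.8249] M [0.0222 0.0116 0.021 ]
[[325.1923   0.     278.9102]
 [  0.     325.1923 211.7697]
 [  0.       0.       1.    ]] [-0.6109 -0.0797  0.469 ] [0.6124 0.0752 0.4679]
```

View pics/w0.png

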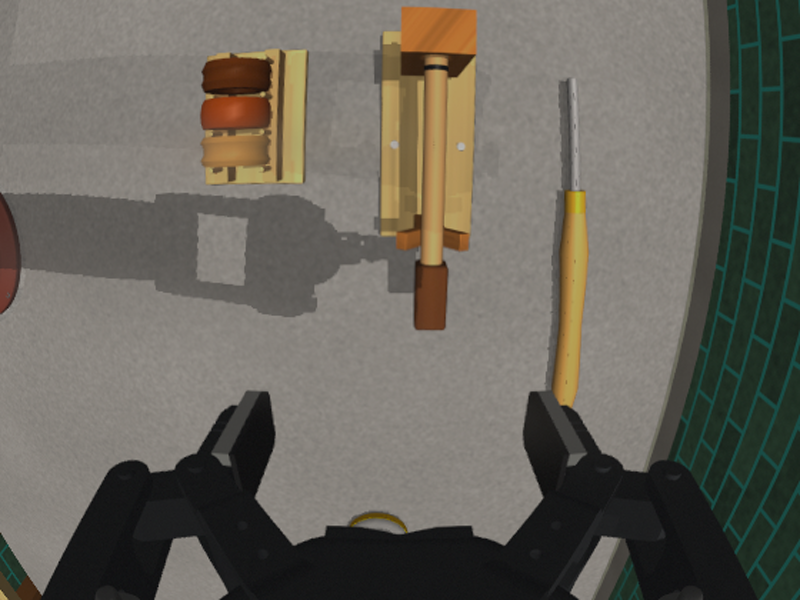

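The wrist view shows the handle at (431,296), band at (436,68), socket block's near top edge at y≈52, and ring silhouettes at (236,75/113/151). I'll convert these with the fisheye model.

```bash
cat >> h.py <<'E'
def bf(s,uv,z):
    K,Rm,t=s['camera_matrix'],s['R'],s['t']; c=-Rm.T@t
    q=(np.array(uv)-K[:2,2])/K[0,0]; r=np.linalg.norm(q)+1e-12
    d=Rm.T@np.r_[q/r*np.sin(r),np.cos(r)]; return c+d*(z-c[2])/d[2]
def big(u,v,k=800/560): return ((u+.5)/k-.5,(v+.5)/k-.5)
E
python3 - <<'E'
from h import *
s=np.load('pics/w0.npz')
for n,p,z in[('band far',(436,66),.105),('band near',(435,70),.105),('dowel mid',(433,160),.105),('dowel@handle',(431,262),.105),('h',(416,328),.118),('h',(446,328),.118),('h',(417,264),.118),('h',(447,264),.118),('sock',(402,53),.13),('sock',(476,53),.13),('sock',(402,9),.13),('sock',(475,11),.13),('fork',(398,237),.119),('fork',(468,237),.119),('ring',(237,75),.063),('ring',(236,113),.063),('ring',(236,151),.063),('cb',(206,183),.012),('cb',(303,184),.012),('cb',(307,50),.012)]: print(n,bf(s,big(*p),z))
E
```

```text
band far [0.64  0.141 0.105]
band near [0.6393 0.1378 0.105 ]
dowel mid [0.6378 0.0667 0.105 ]
dowel@handle [ 0.6372 -0.0148  0.105 ]
h [ 0.6251 -0.0667  0.118 ]
h [ 0.6496 -0.0668  0.118 ]
h [ 0.6254 -0.0132  0.118 ]
h [ 0.6488 -0.0132  0.118 ]
sock [0.614 0.146 0.13 ]
sock [0.6669 0.1475 0.13  ]
sock [0.6142 0.1802 0.13  ]
sock [0.6666 0.1804 0.13  ]
fork [0.6107 0.0083 0.119 ]
fork [0.6644 0.0086 0.119 ]
ring [0.4688 0.149  0.063 ]
ring [0.4674 0.114  0.063 ]
ring [0.4663 0.0795 0.063 ]
cb [0.4125 0.0495 0.012 ]
cb [0.5166 0.0427 0.012 ]
cb [0.5228 0.1774 0.012 ]
```

>>> servo_tool(motion=[[0, 0, 0.009, -0.017, 0.013, 0.03, 0], [0, 0, 0, -0.016, 0.012, 0.03, 0], [0, 0, 0, 0, 0, 0.035, 0], [0, 0, 0, 0, 0, 0.035, 0], [0, 0, 0, 0, 0, 0.03, 0], [0, 0, 0, 0, 0, 0.025, 0], [0, 0, 0, 0, 0, 0.015, 0], [0, 0, 0, 0, 0, 0.007, 0]])

```text
time_s: 3.48
ee_pos: [0.6344, -0.0394, 0.0867]
orientation: [-2.227, -2.21, 0.004]
contact_force: [-0.2, 0.1, -0.6]
finger_gap: 1.001
```

```bash
python3 - <<'E'
from h import *
rel(.637,-.0425,.105,-.012)
s=snap('wrist','w1')
cv2.imwrite('pics/w1.png',cv2.resize(s['img'][...,::-1],(800,600),interpolation=2))
E
```

```text
t 3.4833 gp [ 0.6345 -0.0394  0.1054] turn [-0.0046 -0.001   0.0045] d world [ 0.0025 -0.0031 -0.0004] d tool-now [-0.0031  0.0025  0.0004] d tool-target [-0.0031  0.0025  0.0004] gap 1.0007588154850635 F [-0.1796  0.1091 -0.562 ] M [-0.0434 -0.0159  0.032 ]
```

View pics/w1.png

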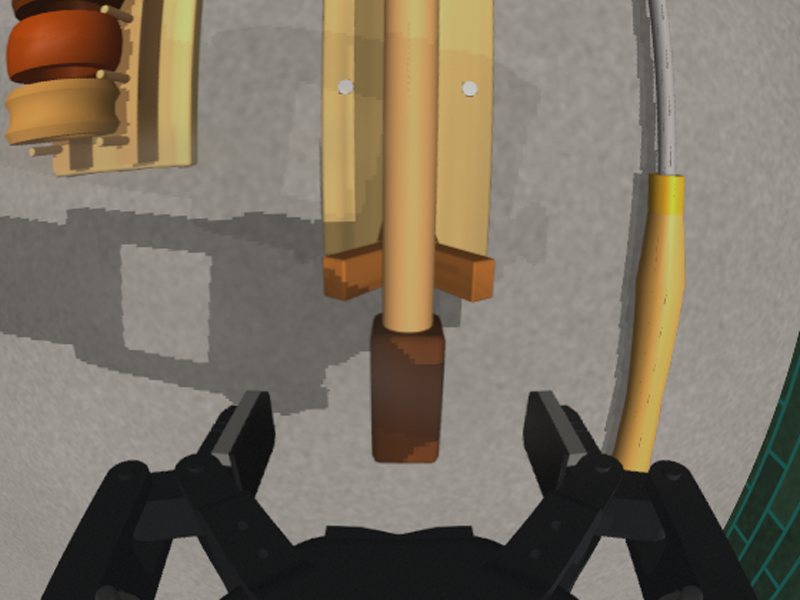

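The wrist view shows the handle between the open fingers: top-rear edge at y≈462, front edge ≈318–330, centre x≈408. The gripper is about 2 mm to the left of it.

```bash
python3 - <<'E'
from h import *
s=np.load('pics/w1.npz')
for n,p,z in[('rear',(374,462),.118),('rear',(438,462),.118),('front',(373,320),.118),('front',(445,320),.118),('dow',(411,100),.105),('dow',(409,300),.105),('fork',(323,299),.105),('forktip',(325,262),.119),('forktip',(494,262),.119)]: print(n,bf(s,big(*p),z))
E
```

```text
rear [ 0.6247 -0.0676  0.118 ]
rear [ 0.6491 -0.0678  0.118 ]
front [ 0.6261 -0.0092  0.118 ]
front [ 0.6497 -0.0093  0.118 ]
dow [0.639  0.0616 0.105 ]
dow [ 0.6381 -0.0067  0.105 ]
fork [ 0.6077 -0.0062  0.105 ]
forktip [0.6116 0.0107 0.119 ]
forktip [0.6647 0.0105 0.119 ]
```

>>> servo_tool(motion=[[0, 0, 0.004, -0.001, 0.003, 0, 0], [0, 0, 0, 0, 0, 0, 120], [0, 0, 0, 0, 0, 0, 255], [0, 0, 0, 0, 0, 0, 255], [0, 0, 0, 0, 0, 0, 255], [0, 0, 0, 0, 0, 0, 255], [0, 0, 0, 0, 0, 0, 255], [0, 0, 0, 0, 0, 0, 255]], newtons=100)

```text
time_s: 4.2
ee_pos: [0.6396, -0.042, 0.0898]
orientation: [2.236, 2.207, 0.0]
contact_force: [-0.4, 0.0, 0.5]
finger_gap: 0.012
```

```bash
python3 -c "
from h import *
rel(.637,-.0425,.105,-.012)"
```

```text
t 4.2 gp [ 0.6396 -0.042   0.1085] turn [ 0.0001  0.     -0.0011] d world [-0.0026 -0.0005 -0.0035] d tool-now [-0.0005 -0.0026  0.0035] d tool-target [-0.0005 -0.0026  0.0035] gap 0.011895617932735216 F [-0.4046  0.0178  0.4999] M [-0.0442 -0.0395  0.02  ]
```

The gap reads about 0, so the fingers shut on nothing. Looking.

```bash
python3 - <<'E'
from h import *
s=snap('wrist','w2');q=snap('scene','s2')
a=cv2.resize(s['img'][...,::-1],(448,336),interpolation=cv2.INTER_AREA)
b=cv2.resize(q['img'][165:245,235:335,::-1],(420,336),interpolation=2)[:,:352]
cv2.imwrite('pics/c2.png',np.hstack([a,b]))
E
```

```text
(no output)
```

View pics/c2.png

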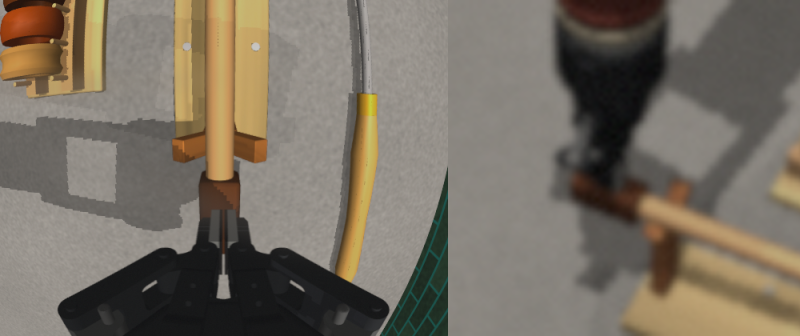

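```bash
python3 - <<'E'
from h import *
s=np.load('pics/w2.npz');st=ctrl.sense()
def pf(X):
    c=s['R']@X+s['t'];r=np.arctan2(np.hypot(*c[:2]),c[2]);return s['camera_matrix'][:2,2]+s['camera_matrix'][0,0]*r*c[:2]/np.hypot(*c[:2])
p=st['ee_pos'];print(st['ee_pos'],'proj TCP',pf(p),'grasp',pf(p+[0,0,.0187]),'handle centre top',pf(np.array([.638,-.041,.118])),'rear top',pf(np.array([.638,-.0685,.118])))
print('cam',-s['R'].T@s['t'],s['R'])
x0,y0,w,h,k=210,190,130,110,6
im=cv2.convertScaleAbs(cv2.resize(s['img'][y0:y0+h,x0:x0+w,::-1],(w*k,h*k),interpolation=2),alpha=1.8)[:600]
cv2.imwrite('pics/w2c.png',im)
E
```

```text
[ 0.6395 -0.042   0.0897] proj TCP [279.3046 252.3035] grasp [279.3423 267.5441] handle centre top [276.3433 274.968 ] rear top [277.1882 317.5193]
cam [0.6404 0.0428 0.2624] [[ 0.9999 -0.0131 -0.    ]
 [-0.0124 -0.9455  0.3254]
 [-0.0043 -0.3254 -0.9456]]
```

View pics/w2c.png

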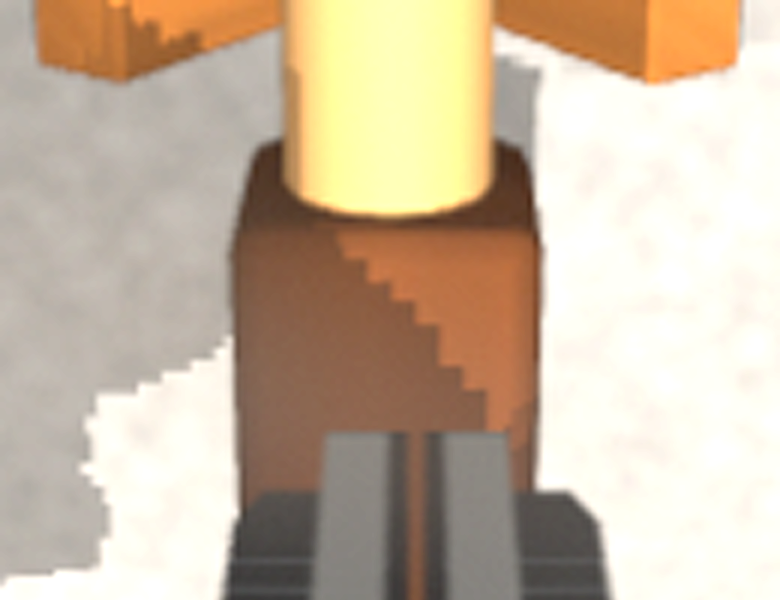

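The close-up shows the fingers shut just above the handle: a brown strip shows between them at (418,500), and the tips are at row 262, higher than the TCP projection at row 252. The tips sit higher than assumed, so I'll open, centre and go lower.

>>> servo_tool(motion=[[0, 0, 0, 0, 0, -0.002, 0], [0, 0, 0, 0, 0, 0, 0], [0, 0, 0, 0, -0.0025, 0, 0], [0, 0, 0, 0, 0, 0, 0], [0, 0, 0, 0, 0, 0, 0], [0, 0, 0, 0, 0, 0.01, 0], [0, 0, 0, 0, 0, 0.01, 0], [0, 0, 0, 0, 0, 0.007, 0]])

```text
time_s: 4.97
ee_pos: [0.6362, -0.0418, 0.0627]
orientation: [-2.235, -2.206, 0.002]
contact_force: [-0.2, -0.6, 0.2]
finger_gap: 1.002
```

>>> servo_tool(motion=[[0, 0, 0, 0, 0, 0, 0], [0, 0, 0, 0, 0, 0, 100], [0, 0, 0, 0, 0, 0, 255], [0, 0, 0, 0, 0, 0, 255], [0, 0, 0, 0, 0, 0, 255], [0, 0, 0, 0, 0, 0, 255]])

```text
time_s: 5.47
ee_pos: [0.6374, -0.042, 0.0653]
orientation: [2.235, 2.207, 0.001]
contact_force: [-3.7, -0.2, 0.7]
finger_gap: 0.301
```

```bash
python3 - <<'E'
from h import *
rel(.637,-.0425,.105,-.012)
s=snap('wrist','w3')
cv2.imwrite('pics/w3.png',cv2.convertScaleAbs(s['img'][120:,100:460,::-1],alpha=1.4))
E
```

```text
t 5.4667 gp [ 0.6374 -0.042   0.084 ] turn [ 0.0008  0.0002 -0.0009] d world [-0.0004 -0.0005  0.021 ] d tool-now [-0.0005 -0.0004 -0.021 ] d tool-target [-0.0005 -0.0004 -0.021 ] gap 0.3006671067821773 F [-3.709  -0.1919  0.6818] M [-0.1377  0.2797  0.1689]
```

View pics/w3.png

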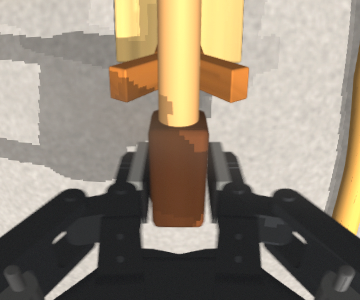

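It's gripped now (gap 0.301 ≈ 25.6 mm; the picture shows pads on both flats), but shallow. I'll regrip 8 mm deeper, then draw the rod out.

>>> servo_tool(motion=[[0, 0, 0, 0, 0, 0, 130], [0, 0, 0, 0, 0, 0, 130], [0, 0, 0, 0, 0, 0.004, 130], [0, 0, 0, 0, 0, 0.004, 130], [0, 0, 0, 0, 0, 0, 255], [0, 0, 0, 0, 0, 0, 255], [0, 0, 0, 0, 0, 0, 255], [0, 0, 0, 0, 0, 0, 255]], newtons=110)

```text
time_s: 6.18
ee_pos: [0.6369, -0.0419, 0.0565]
orientation: [-2.236, -2.207, 0.001]
contact_force: [0.5, -0.9, -0.1]
finger_gap: 0.293
```

>>> servo_tool(motion=[[0, 0, 0, 0, 0, 0, 255], [0, 0, 0, 0, 0, -0.0015, 255], [0, 0, 0, 0, 0, -0.0015, 255], [0, 0, 0, -0.005, 0, 0, 255], [0, 0, 0, -0.01, 0, 0, 255], [0, 0, 0, -0.01, 0, 0, 255], [0, 0, 0, -0.01, 0, 0, 255], [0, 0, 0, -0.005, 0, 0, 255]])

```text
time_s: 6.85
ee_pos: [0.6365, -0.084, 0.0597]
orientation: [2.237, 2.205, -0.001]
contact_force: [-0.6, 0.0, -0.6]
finger_gap: 0.289
```

```bash
python3 -c "
from h import *
rel(.637,-.0825,.105,-.012)"
```

```text
t 6.85 gp [ 0.6365 -0.0839  0.0784] turn [ 0.0001  0.0005 -0.0024] d world [0.0005 0.0014 0.0266] d tool-now [ 0.0014  0.0004 -0.0266] d tool-target [ 0.0015  0.0004 -0.0266] gap 0.2886599124004543 F [-0.5911  0.001  -0.6328] M [-0.0144 -0.0162  0.0204]
```

>>> servo_tool(motion=[[0, 0, 0, 0, 0, -0.01, 255], [0, 0, 0, 0, 0, -0.02, 255], [0, 0, 0, 0, 0, -0.02, 255], [0, 0, 0, 0, 0, -0.02, 255], [0, 0, 0.026, 0, 0, -0.01, 255], [0, 0, 0, -0.01, -0.022, 0, 255], [0, 0, 0, -0.014, -0.031, 0, 255], [0, 0, 0, -0.014, -0.031, 0, 255]])

```text
time_s: 7.52
ee_pos: [0.5509, -0.1167, 0.1409]
orientation: [2.262, 2.178, 0.001]
contact_force: [-0.7, -0.9, -1.3]
finger_gap: 0.284
```

>>> servo_tool(motion=[[0, 0, 0, -0.014, -0.031, 0, 255], [0, 0, 0, -0.014, -0.031, 0, 255], [0, 0, 0, -0.014, -0.031, 0.005, 255], [0, 0, 0, 0, 0, 0.025, 255], [0, 0, 0, 0, 0, 0.03, 255], [0, 0, 0, 0, 0, 0.03, 255], [0, 0, 0, 0, 0, 0.02, 255], [0, 0, 0, 0, 0, 0.01, 255]])

```text
time_s: 8.18
ee_pos: [0.4546, -0.154, 0.0172]
orientation: [-2.262, -2.175, 0.002]
contact_force: [-0.4, 0.7, -1.0]
finger_gap: 0.289
```

>>> servo_tool(motion=[[0, 0, 0, 0, 0, 0, 255], [0, 0, 0, 0, 0, 0, 255]])

```text
time_s: 8.35
ee_pos: [0.4571, -0.1551, 0.0205]
orientation: [2.264, 2.177, 0.0]
contact_force: [0.8, -0.6, 0.1]
finger_gap: 0.287
```

```bash
python3 - <<'E'
from h import *
rel(.4567,-.157,.0155,-.04,False)
s=snap('scene','s4');q=snap('top','t4');w=snap('wrist','w4')
a=cv2.resize(w['img'][:260,60:320,::-1],(400,400),interpolation=2)
b=cv2.resize(s['img'][170:240,270:360,::-1],(400,311),interpolation=2)
c=cv2.resize(q['img'][230:310,200:300,::-1],(400,320),interpolation=2)
o=np.zeros((600,800,3),np.uint8);o[:400,:400]=a;o[:311,400:]=b;o[311:311+289,400:]=c[:289]
cv2.imwrite('pics/c4.png',cv2.convertScaleAbs(o,alpha=1.3))
E
```

```text
t 8.35 gp [ 0.4571 -0.1551  0.0205] turn [0.0005 0.0002 0.0011] d world [-0.0004 -0.0019 -0.005 ] d tool-now [-0.0019 -0.0003  0.005 ] d tool-target [-0.0019 -0.0003  0.005 ] gap 0.2872885685745305 F [ 0.7805 -0.6039  0.0723] M [-0.0029 -0.0036 -0.0107]
```

View pics/c4.png

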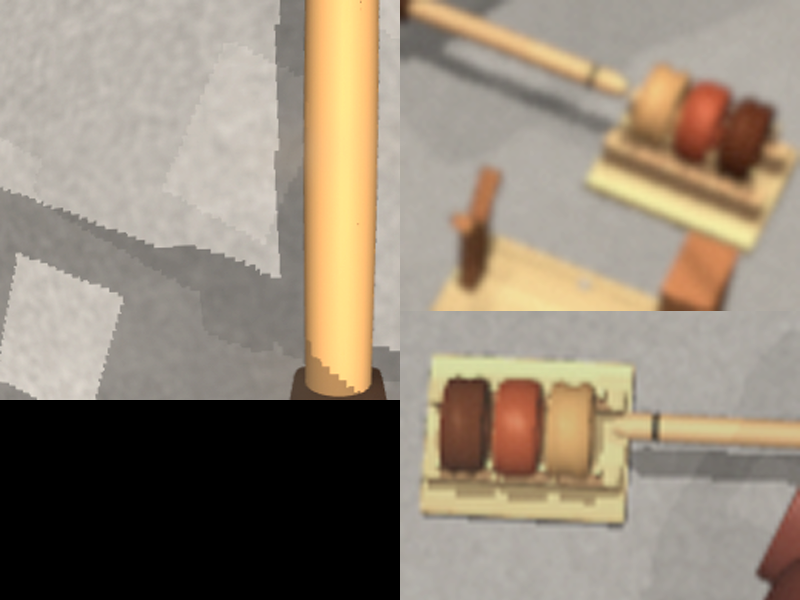

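Composite: in the top view (lower right) the rod tip at (613,425) lines up with the ring silhouettes' centre at row ≈427. The band is at (656,427), and in the scene view the tip is at (628,88). I'll triangulate it.

```bash
python3 - <<'E'
from h import *
T=np.load('pics/t4.npz');S=np.load('pics/s4.npz')
P=lambda s:s['camera_matrix']@np.c_[s['R'],s['t']]
t=lambda x,y:[200+(x-400+.5)/4-.5,230+(y-311+.5)/4-.5]
s=lambda x,y:[270+(x-400+.5)/4.444-.5,170+(y+.5)/4.444-.5]
for n,a,b in[('tip',(613,425),(628,88)),('band',(656,427),(592,75)),('cherry',(518,427),(704,121)),('maple',(570,430),(662,104)),('walnut',(464,426),(748,139))]:
    X=cv2.triangulatePoints(P(T),P(S),np.array(t(*a)),np.array(s(*b)))[:,0];print(n,X[:3]/X[3])
    print('   z fixed', bp(T,t(*a),.063),bp(S,s(*b),.063))
E
```

```text
tip [0.4676 0.0511 0.0703]
   z fixed [0.4683 0.0524 0.063 ] [0.4619 0.048  0.063 ]
band [0.4668 0.023  0.0702]
   z fixed [0.4672 0.0248 0.063 ] [0.4616 0.0187 0.063 ]
cherry [0.4669 0.1123 0.0626]
   z fixed [0.4666 0.1132 0.063 ] [0.4677 0.1108 0.063 ]
maple [0.4652 0.0787 0.0631]
   z fixed [0.4649 0.0798 0.063 ] [0.4657 0.0768 0.063 ]
walnut [0.4675 0.1472 0.0605]
   z fixed [0.467  0.1478 0.063 ] [0.47  0.146 0.063]
```

>>> servo_tool(motion=[[0, 0, 0, 0, -0.0025, 0.005, 255], [0, 0, 0, 0, 0, 0, 255], [0, 0, 0, 0.007, 0, 0, 255], [0, 0, 0, 0.011, 0, 0, 255], [0, 0, 0, 0.011, 0, 0, 255], [0, 0, 0, 0.011, 0, 0, 255], [0, 0, 0, 0.011, 0, 0, 255], [0, 0, 0, 0.004, 0, 0, 255]])

```text
time_s: 9.17
ee_pos: [0.456, -0.0979, 0.0145]
orientation: [-2.262, -2.179, -0.0]
contact_force: [0.9, 0.2, 0.3]
finger_gap: 0.287
```

>>> servo_tool(motion=[[0, 0, 0, 0.008, 0, 0, 255], [0, 0, 0, 0.012, 0, 0, 255], [0, 0, 0, 0.012, 0, 0, 255], [0, 0, 0, 0.012, 0, 0, 255], [0, 0, 0, 0.012, 0, 0, 255], [0, 0, 0, 0.012, 0, 0, 255], [0, 0, 0, 0.012, 0, 0, 255], [0, 0, 0, 0.008, 0, 0, 255]])

```text
time_s: 9.83
ee_pos: [0.4595, -0.0105, 0.0147]
orientation: [-2.263, -2.178, -0.0]
contact_force: [0.9, -0.0, -1.0]
finger_gap: 0.283
```

>>> servo_tool(motion=[[0, 0, 0, 0, 0, 0, 255], [0, 0, 0, 0, 0, 0, 255]])

```text
time_s: 10.0
ee_pos: [0.4597, -0.0116, 0.0147]
orientation: [2.263, 2.179, -0.0]
contact_force: [0.1, -0.4, -1.4]
finger_gap: 0.287
```

```bash
python3 - <<'E'
from h import *
rel(.4599,-.014,.0155,-.04,False)
s=snap('scene','s5');q=snap('top','t5');w=snap('wrist','w5')
a=cv2.resize(w['img'][:260,150:410,::-1],(400,400),interpolation=2)
b=cv2.resize(s['img'][170:240,290:380,::-1],(400,311),interpolation=2)
c=cv2.resize(q['img'][220:300,180:280,::-1],(400,320),interpolation=2)
o=np.zeros((600,800,3),np.uint8);o[:400,:400]=a;o[:311,400:]=b;o[311:311+289,400:]=c[:289]
cv2.imwrite('pics/c5.png',cv2.convertScaleAbs(o,alpha=1.3))
E
```

```text
t 10.0 gp [ 0.4597 -0.0116  0.0147] turn [-0.      0.0003  0.0021] d world [ 0.0002 -0.0024  0.0008] d tool-now [-0.0024  0.0003 -0.0008] d tool-target [-0.0024  0.0003 -0.0008] gap 0.2865117200106056 F [ 0.0523 -0.413  -1.3792] M [-0.0782  0.0196 -0.0073]
```

View pics/c5.png

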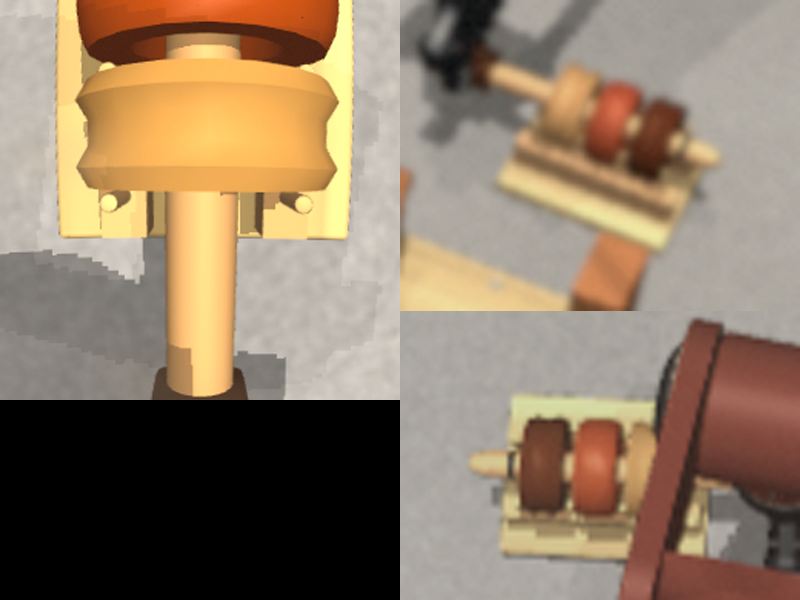

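The rod is through all three rings: in the scene view the tip emerges at (715,155), and in the top view the band at (513,463) is just past the walnut ring. I'll pull back 4.5 mm to centre the rings for the rack, then lift.

>>> servo_tool(motion=[[0, 0, 0, -0.0045, 0, 0, 255], [0, 0, 0, 0, 0, -0.004, 255], [0, 0, 0, 0, 0, -0.006, 255], [0, 0, 0, 0, 0, -0.008, 255], [0, 0, 0, 0, 0, -0.012, 255], [0, 0, 0, 0, 0, -0.014, 255], [0, 0, 0, 0, 0, -0.014, 255], [0, 0, 0, 0, 0, -0.014, 255]], newtons=120)

```text
time_s: 10.82
ee_pos: [0.4595, -0.0166, 0.088]
orientation: [2.264, 2.177, 0.0]
contact_force: [0.8, 0.0, -2.4]
finger_gap: 0.282
```

>>> servo_tool(motion=[[0, 0, 0, 0, 0, -0.014, 255], [0, 0, 0, 0, 0, -0.014, 255], [0, 0, 0, 0, 0, -0.014, 255], [0, 0, 0, 0, 0, -0.01, 255], [0, 0, 0, 0, 0, -0.006, 255], [0, 0, 0, 0, 0, 0, 255], [0, 0, 0, 0, 0, 0, 255], [0, 0, 0, 0, 0, 0, 255]])

```text
time_s: 11.48
ee_pos: [0.4589, -0.0164, 0.1437]
orientation: [-2.263, -2.177, 0.002]
contact_force: [-0.3, 0.5, -2.5]
finger_gap: 0.285
```

```bash
python3 - <<'E'
from h import *
rel(.6367,-.066,.141,-.012,False)
s=snap('scene','s6');q=snap('top','t6');w=snap('wrist','w6')
# dowel/handle apparent position in the grip now vs before lift, wrist columns/rows
for f in('w4','w5','w6'):
    im=np.load(f'pics/{f}.npz')['img'].astype(int)
    col=im[200:300,278]; print(f,[tuple(c) for c in col[::6]])
E
```

```text
t 11.4833 gp [ 0.4589 -0.0164  0.1437] turn [-0.0017 -0.0002 -0.027 ] d world [ 0.1778 -0.0496 -0.0027] d tool-now [-0.0427  0.1796  0.0024] d tool-target [-0.0475  0.1784  0.0027] gap 0.28480415922831864 F [-0.3323  0.4855 -2.4892] M [-0.2444  0.0053 -0.0233]
w4 [(np.int64(208), np.int64(170), np.int64(105)), (np.int64(208), np.int64(170), np.int64(106)), (np.int64(208), np.int64(170), np.int64(105)), (np.int64(208), np.int64(169), np.int64(105)), (np.int64(208), np.int64(169), np.int64(105)), (np.int64(207), np.int64(168), np.int64(105)), (np.int64(206), np.int64(167), np.int64(104)), (np.int64(204), np.int64(165), np.int64(103)), (np.int64(147), np.int64(111), np.int64(71)), (np.int64(147), np.int64(110), np.int64(72)), (np.int64(70), np.int64(51), np.int64(37)), (np.int64(81), np.int64(56), np.int64(39)), (np.int64(80), np.int64(54), np.int64(37)), (np.int64(78), np.int64(51), np.int64(35)), (np.int64(76), np.int64(49), np.int64(33)), (np.int64(75), np.int64(47), np.int64(29)), (np.int64(75), np.int64(46), np.int64(29))]
w5 [(np.int64(208), np.int64(169), np.int64(106)), (np.int6
[... 801 characters left out ...]
3), np.int64(101)), (np.int64(202), np.int64(164), np.int64(102)), (np.int64(202), np.int64(164), np.int64(101)), (np.int64(200), np.int64(163), np.int64(101)), (np.int64(200), np.int64(163), np.int64(101)), (np.int64(144), np.int64(108), np.int64(70)), (np.int64(144), np.int64(109), np.int64(70)), (np.int64(196), np.int64(159), np.int64(100)), (np.int64(195), np.int64(158), np.int64(99)), (np.int64(79), np.int64(56), np.int64(42)), (np.int64(80), np.int64(56), np.int64(42)), (np.int64(80), np.int64(55), np.int64(40)), (np.int64(77), np.int64(52), np.int64(36)), (np.int64(75), np.int64(49), np.int64(34)), (np.int64(74), np.int64(47), np.int64(31)), (np.int64(72), np.int64(45), np.int64(29))]
```

>>> servo_tool(motion=[[0, 0, -0.009, 0, 0.008, 0, 255], [0, 0, -0.009, 0, 0.014, 0, 255], [0, 0, -0.009, 0, 0.018, 0, 255], [0, 0, 0, -0.008, 0.02, 0, 255], [0, 0, 0, -0.01, 0.02, 0, 255], [0, 0, 0, -0.01, 0.02, 0, 255], [0, 0, 0, -0.01, 0.02, 0, 255], [0, 0, 0, -0.006, 0.02, 0, 255]])

```text
time_s: 12.3
ee_pos: [0.6003, -0.0637, 0.1439]
orientation: [-2.235, -2.208, 0.001]
contact_force: [0.6, -0.5, -2.5]
finger_gap: 0.286
```

>>> servo_tool(motion=[[0, 0, 0, -0.003, 0.018, 0, 255], [0, 0, 0, 0, 0.013, 0, 255], [0, 0, 0, 0, 0.007, 0, 255], [0, 0, 0, 0, 0, 0, 255], [0, 0, 0, 0, 0, 0, 255], [0, 0, 0, 0, 0, 0, 255]])

```text
time_s: 12.8
ee_pos: [0.6363, -0.066, 0.1443]
orientation: [-2.234, -2.208, 0.001]
contact_force: [1.3, -0.3, -1.7]
finger_gap: 0.287
```

```bash
python3 - <<'E'
from h import *
rel(.6367,-.066,.141,-.012,False)
s=snap('scene','s7');q=snap('top','t7');w=snap('wrist','w7')
a=cv2.resize(w['img'][:260,150:410,::-1],(400,400),interpolation=2)
b=cv2.resize(s['img'][180:265,275:360,::-1],(400,400),interpolation=2)
c=cv2.resize(q['img'][160:210,190:290,::-1],(400,200),interpolation=2)
o=np.zeros((600,800,3),np.uint8);o[:400,:400]=a;o[:400,400:]=b;o[400:,400:]=c
cv2.imwrite('pics/c7.png',cv2.convertScaleAbs(o,alpha=1.3))
E
```

```text
t 12.8 gp [ 0.6363 -0.066   0.1443] turn [-0.0011 -0.0001  0.0003] d world [ 0.0004  0.     -0.0033] d tool-now [0.     0.0004 0.0033] d tool-target [0.     0.0004 0.0033] gap 0.28712711097567384 F [ 1.2956 -0.3137 -1.7215] M [-0.2078  0.0103  0.001 ]
```

View pics/c7.png

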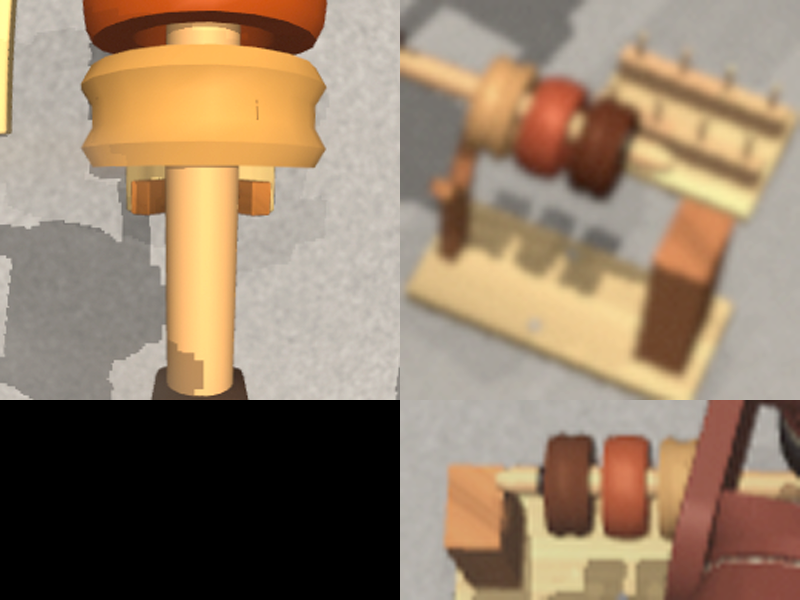

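Composite: the rings hang on the rod above the rack between fork and socket. In the top view the tip is at (498,479) and the walnut ring's face is about at x=546. In the wrist view the maple ring's near rim is at row 165. I'll compute clearances.

```bash
python3 - <<'E'
from h import *
T=np.load('pics/t7.npz');S=np.load('pics/s7.npz');W=np.load('pics/w7.npz')
P=lambda s:s['camera_matrix']@np.c_[s['R'],s['t']]
t=lambda x,y:[190+(x-400+.5)/4-.5,160+(y-400+.5)/4-.5]
s=lambda x,y:[275+(x-400+.5)/4.706-.5,180+(y+.5)/4.706-.5]
w=lambda x,y:[150+(x+.5)/1.5385-.5,(y+.5)/1.5385-.5]
X=cv2.triangulatePoints(P(T),P(S),np.array(t(498,479.)),np.array(s(672,160.)))[:,0];print('tip',X[:3]/X[3])
for z in(.185,.19,.195):print(z,'T tip',bp(T,t(498,479),z),'S tip',bp(S,s(672,160),z))
print('walnut face edge (top view)',[bp(T,t(546,485),z) for z in(.182,.2)])
for z in(.205,.2145):print('maple face',bf(W,w(203,166),z))
for a in(20,300):print('dowel',bf(W,w(202,a),.192))
print('fork rear corners', [bf(W,w(a,214),.119) for a in(131,271)])
print('sock',[bp(T,t(*p),.13) for p in((503,547),(505,470),(447,546))])
E
```

```text
tip [0.6401 0.1395 0.195 ]
0.185 T tip [0.6426 0.142  0.185 ] S tip [0.6332 0.1361 0.185 ]
0.19 T tip [0.6412 0.1413 0.19  ] S tip [0.6369 0.1368 0.19  ]
0.195 T tip [0.6398 0.1406 0.195 ] S tip [0.6407 0.1376 0.195 ]
walnut face edge (top view) [array([0.6399, 0.1133, 0.182 ]), array([0.6349, 0.1112, 0.2   ])]
maple face [0.638  0.0174 0.205 ]
maple face [0.6379 0.0175 0.2145]
dowel [0.6383 0.0548 0.192 ]
dowel [ 0.6375 -0.0172  0.192 ]
fork rear corners [array([ 0.6099, -0.0021,  0.119 ]), array([ 0.6655, -0.0027,  0.119 ])]
sock [array([0.614 , 0.1451, 0.13  ]), array([0.6639, 0.1456, 0.13  ]), array([0.6143, 0.1801, 0.13  ])]
```

Clearances are good: tip about 5 mm short of the socket face, maple ring about 7 mm clear of the fork, no sag. Lowering and starting insertion.

>>> servo_tool(motion=[[0, 0, 0, 0, 0, 0.008, 255], [0, 0, 0, 0, 0, 0.014, 255], [0, 0, 0, 0, 0, 0.016, 255], [0, 0, 0, 0, 0, 0.016, 255], [0, 0, 0, 0, 0, 0.014, 255], [0, 0, 0, 0, 0, 0.01, 255], [0, 0, 0, 0, 0, 0.006, 255], [0, 0, 0, 0, 0, 0, 255]])

```text
time_s: 13.62
ee_pos: [0.6355, -0.066, 0.0583]
orientation: [-2.233, -2.206, 0.003]
contact_force: [-0.5, 0.3, -1.6]
finger_gap: 0.283
```

>>> servo_tool(motion=[[0, 0, 0, 0, 0, 0, 255], [0, 0, 0, 0.003, 0, 0, 255], [0, 0, 0, 0.004, 0, 0, 255], [0, 0, 0, 0.004, 0, 0, 255], [0, 0, 0, 0.003, 0, 0, 255], [0, 0, 0, 0, 0, 0, 255]])

```text
time_s: 14.12
ee_pos: [0.6373, -0.0514, 0.0612]
orientation: [2.233, 2.209, 0.001]
contact_force: [-1.1, -0.5, -1.7]
finger_gap: 0.283
```

```bash
python3 -c "
from h import *
rel(.637,-.037,.059,-.012,False)"
```

```text
t 14.1167 gp [ 0.6373 -0.0514  0.0612] turn [ 0.0006 -0.0001  0.0009] d world [-0.0003  0.0144 -0.0022] d tool-now [ 0.0144 -0.0005  0.0022] d tool-target [ 0.0144 -0.0005  0.0022] gap 0.28332708563032144 F [-1.1373 -0.4891 -1.6645] M [-0.2819  0.0702  0.0525]
```

>>> servo_tool(motion=[[0, 0, 0, 0.003, 0, 0.001, 255], [0, 0, 0, 0.003, 0, 0.001, 255], [0, 0, 0, 0.003, 0, 0, 255], [0, 0, 0, 0.002, 0, 0, 255], [0, 0, 0, 0, 0, 0, 255], [0, 0, 0, 0, 0, 0, 255]])

```text
time_s: 14.62
ee_pos: [0.6372, -0.0411, 0.0587]
orientation: [2.234, 2.208, -0.0]
contact_force: [-0.7, 0.0, -1.9]
finger_gap: 0.289
```

>>> servo_tool(motion=[[0, 0, 0, 0.001, 0, 0, 255], [0, 0, 0, 0.001, 0, 0, 255], [0, 0, 0, 0, 0, 0, 255]])

```text
time_s: 14.87
ee_pos: [0.6372, -0.0392, 0.0587]
orientation: [-2.235, -2.208, -0.0]
contact_force: [0.8, -0.6, -2.1]
finger_gap: 0.284
```

>>> servo_tool(motion=[[0, 0, 0, 0.001, 0, 0, 255], [0, 0, 0, 0, 0, 0, 255]])

```text
time_s: 15.03
ee_pos: [0.6372, -0.0381, 0.0587]
orientation: [-2.235, -2.208, -0.0]
contact_force: [-0.0, 0.0, -1.5]
finger_gap: 0.287
```

>>> servo_tool(motion=[[0, 0, 0, 0.001, 0, 0, 255], [0, 0, 0, 0, 0, 0, 255]])

```text
time_s: 15.2
ee_pos: [0.6372, -0.0371, 0.0587]
orientation: [-2.235, -2.208, -0.0]
contact_force: [0.4, 0.4, -2.0]
finger_gap: 0.288
```

>>> servo_tool(motion=[[0, 0, 0, 0.001, 0, 0, 255], [0, 0, 0, 0, 0, 0, 255]])

```text
time_s: 15.37
ee_pos: [0.6373, -0.0361, 0.0587]
orientation: [-2.235, -2.208, -0.0]
contact_force: [-0.2, -0.8, -1.7]
finger_gap: 0.284
```

>>> servo_tool(motion=[[0, 0, 0, 0.001, 0, 0, 255], [0, 0, 0, 0, 0, 0, 255]])

```text
time_s: 15.53
ee_pos: [0.6373, -0.0356, 0.0588]
orientation: [2.234, 2.208, -0.001]
contact_force: [0.0, -2.8, -2.3]
finger_gap: 0.283
```

>>> servo_tool(motion=[[0, 0, 0, 0.001, 0, 0, 255], [0, 0, 0, 0, 0, 0, 255]])

```text
time_s: 15.7
ee_pos: [0.6374, -0.0356, 0.059]
orientation: [2.233, 2.207, -0.003]
contact_force: [-0.1, -4.3, -0.7]
finger_gap: 0.286
```

It bottoms at y = −0.0356 with about 4 N. Lowering onto fork and bore, then release.

>>> servo_tool(motion=[[0, 0, 0, 0, 0, 0.001, 255], [0, 0, 0, 0, 0, 0.001, 255], [0, 0, 0, 0.0005, 0, 0, 255], [0, 0, 0, 0, 0, 0, 255]])

```text
time_s: 16.03
ee_pos: [0.6377, -0.0357, 0.0577]
orientation: [2.233, 2.206, -0.002]
contact_force: [-1.1, -7.3, 1.0]
finger_gap: 0.285
```

```bash
python3 - <<'E'
from h import *
rel(.637,-.037,.0568,-.012,False)
q=snap('top','t8')
# brightness profile along rod line near socket face (z=.105), world y
K,Rm,t=q['camera_matrix'],q['R'],q['t']; im=q['img'].astype(np.float32)
for y in np.arange(.125,.16,.0025):
    c=K@(Rm@np.array([.640,y,.112])+t); print(round(y,4),cv2.getRectSubPix(im,(1,1),(c[0]/c[2],c[1]/c[2]))[0,0].astype(int),end=' ')
E
```

```text
t 16.0333 gp [ 0.6377 -0.0357  0.0577] turn [0.0009 0.003  0.    ] d world [-0.0007 -0.0013 -0.0009] d tool-now [-0.0014 -0.0007  0.0009] d tool-target [-0.0014 -0.0007  0.0009] gap 0.28549147835416827 F [-1.0852 -7.3095  0.9746] M [-0.7236  0.2134  0.286 ]
0.125 [91 54 38] 0.1275 [94 56 40] 0.13 [98 59 42] 0.1325 [101  61  44] 0.135 [98 58 42] 0.1375 [92 54 39] 0.14 [91 53 39] 0.1425 [85 53 40] 0.145 [74 57 48] 0.1475 [92 70 54] 0.15 [135  93  63] 0.1525 [153 106  69] 0.155 [154 107  70] 0.1575 [155 108  71] 0.16 [156 108  71]
```

>>> servo_tool(motion=[[0, 0, 0, 0, 0, 0, 200], [0, 0, 0, 0, 0, 0, 150], [0, 0, 0, 0, 0, 0, 80], [0, 0, 0, 0, 0, 0, 0], [0, 0, 0, 0, 0, 0, 0], [0, 0, 0, 0, 0, 0, 0]])

```text
time_s: 16.58
ee_pos: [0.6374, -0.0333, 0.0568]
orientation: [-2.234, -2.208, -0.001]
contact_force: [-0.3, 0.4, 0.2]
finger_gap: 0.955
```

>>> servo_tool(motion=[[0, 0, 0, 0, 0, -0.01, 0], [0, 0, 0, 0, 0, -0.02, 0], [0, 0, 0, 0, 0, -0.03, 0], [0, 0, 0, 0, 0, -0.03, 0], [0, 0, 0, 0, 0, -0.03, 0], [0, 0, 0, 0, 0, -0.03, 0], [0, 0, 0, 0, 0, -0.03, 0], [0, 0, 0, 0, 0, -0.02, 0]])

```text
time_s: 17.25
ee_pos: [0.6383, -0.0337, 0.2618]
orientation: [2.232, 2.205, 0.005]
contact_force: [0.4, 0.3, 2.0]
finger_gap: 1.003
```

>>> servo_tool(motion=[[0, 0, 0, -0.03, 0, 0, 0], [0, 0, 0, -0.04, 0, 0, 0], [0, 0, 0, -0.03, 0, 0, 0], [0, 0, 0, -0.02, 0, 0, 0], [0, 0, 0, 0, 0, 0, 0], [0, 0, 0, 0, 0, 0, 0]])

```text
time_s: 17.75
ee_pos: [0.6358, -0.1545, 0.2573]
orientation: [2.237, 2.206, 0.001]
contact_force: [-0.2, 0.7, 1.0]
finger_gap: 1.001
```

```bash
python3 - <<'E'
from h import *
rel(.637,-.037,.0568,-.012,False)
snap('scene','s9');q=snap('top','t9');snap('wrist','w9')
def pp(s,X):
    c=s['R']@X+s['t'];return s['camera_matrix'][:2,:2]@(c[:2]/c[2])+s['camera_matrix'][:2,2]
def pf(s,X):
    c=s['R']@X+s['t'];r=np.arctan2(np.hypot(*c[:2]),c[2]);return s['camera_matrix'][:2,2]+s['camera_matrix'][0,0]*r*c[:2]/np.hypot(*c[:2])
for f,g in(('t9',pp),('s9',pp),('w9',pf)):
    s=np.load(f'pics/{f}.npz');im=cv2.cvtColor(s['img'],cv2.COLOR_RGB2HSV).astype(np.float32);I=s['img'].astype(np.float32)
    print(f)
    print([ (round(float(y),4),*cv2.getRectSubPix(I,(1,1),tuple(map(float,g(s,np.array([.6375+.012*(y+.04),y,.112])))))[0,0].astype(int).tolist()) for y in np.arange(-.08,.156,.004)])
E
```

```text
t 17.75 gp [ 0.6358 -0.1545  0.2573] turn [ 0.0004 -0.0004 -0.0018] d world [ 0.0012  0.1175 -0.2005] d tool-now [ 0.1174 -0.0005  0.2006] d tool-target [ 0.1175 -0.0002  0.2005] gap 1.0008921857049138 F [-0.2232  0.7467  0.9723] M [-0.0234 -0.0009 -0.0032]
t9
[(-0.08, 78, 46, 39), (-0.076, 82, 48, 41), (-0.072, 80, 47, 40), (-0.068, 79, 46, 40), (-0.064, 77, 47, 40), (-0.06, 75, 45, 39), (-0.056, 88, 55, 42), (-0.052, 106, 68, 48), (-0.048, 107, 69, 48), (-0.044, 107, 69, 48), (-0.04, 109, 71, 50), (-0.036, 111, 72, 51), (-0.032, 113, 72, 51), (-0.028, 111, 72, 50), (-0.024, 107, 70, 50), (-0.02, 107, 70, 50), (-0.016, 107, 70, 49), (-0.012, 100, 66, 46), (-0.008, 163, 144, 105), (-0.004, 173, 154, 114), (0.0, 172, 154, 114), (0.004, 173, 155, 115), (0.008, 173, 160, 118), (0.012, 174, 163, 121), (0.016, 174, 164, 122), (0.02, 174, 163, 121), (0.024, 174, 163, 120), (0.028, 173, 163, 120), (0.032, 173, 163, 121), (0.036, 173, 164, 121), (0.04, 174, 164, 122), (0.044, 174, 165, 123), (0.048, 155, 130, 92), (0.052, 171, 135, 89), (0.056, 172, 141, 93), (0.06, 172, 146, 97), (0.064, 17
[... 2521 characters left out ...]
 164, 101), (0.04, 180, 164, 102), (0.044, 180, 164, 101), (0.048, 180, 164, 102), (0.052, 180, 164, 102), (0.056, 180, 164, 102), (0.06, 180, 164, 102), (0.064, 180, 164, 102), (0.068, 180, 164, 102), (0.072, 180, 164, 102), (0.076, 180, 164, 102), (0.08, 180, 164, 102), (0.084, 180, 164, 102), (0.088, 180, 164, 102), (0.092, 180, 164, 102), (0.096, 180, 164, 102), (0.1, 180, 164, 102), (0.104, 180, 164, 102), (0.108, 180, 164, 102), (0.112, 180, 164, 102), (0.116, 180, 164, 102), (0.12, 180, 164, 102), (0.124, 180, 164, 102), (0.128, 180, 164, 102), (0.132, 180, 164, 102), (0.136, 180, 164, 102), (0.14, 180, 164, 102), (0.144, 180, 164, 102), (0.148, 180, 164, 102), (0.152, 180, 164, 102)]
```

Released cleanly. I'm out of picture views, so I'll check the band numerically from above with the wrist camera.

>>> servo_tool(motion=[[0, 0, 0, 0.025, 0, 0, 0], [0, 0, 0, 0.035, 0, 0, 0], [0, 0, 0, 0.035, 0, 0, 0], [0, 0, 0, 0.035, 0, 0, 0], [0, 0, 0, 0.035, 0, 0.01, 0], [0, 0, 0, 0.025, 0, 0.02, 0], [0, 0, 0, 0.015, 0, 0.02, 0], [0, 0, 0, 0.005, 0, 0.005, 0]])

```text
time_s: 18.57
ee_pos: [0.636, 0.0603, 0.198]
orientation: [-2.226, -2.21, 0.005]
contact_force: [-0.2, 0.2, -1.1]
finger_gap: 0.998
```

>>> servo_tool(motion=[[0, 0, 0, 0, 0, 0, 0], [0, 0, 0, 0, 0, 0, 0], [0, 0, 0, 0, 0, 0, 0]])

```text
time_s: 18.82
ee_pos: [0.6392, 0.0555, 0.2035]
orientation: [2.234, 2.206, 0.002]
contact_force: [0.2, -0.4, 0.6]
finger_gap: 0.997
```

```bash
python3 - <<'E'
from h import *
s=snap('wrist','wa');print(ctrl.sense()['ee_pos'])
def pf(s,X):
    c=s['R']@X+s['t'];r=np.arctan2(np.hypot(*c[:2]),c[2]);return s['camera_matrix'][:2,2]+s['camera_matrix'][0,0]*r*c[:2]/np.hypot(*c[:2])
G=cv2.cvtColor(s['img'],cv2.COLOR_RGB2GRAY);print(-s['R'].T@s['t'])
for y,z in((.1455,.13),(.1805,.13),(.1455,.114),(.1375,.114)): print(y,z,pf(s,np.array([.64,y,z])))
u,v=pf(s,np.array([.6395,.1455,.114]));u=int(round(u));v=int(round(v))
print('cols',u-18,'..',u+18,'rows',v-22)
for r in range(v-22,v+26):print(r,G[r,u-20:u+21:4].tolist(),s['img'][r,u].tolist())
E
```

```text
[0.6394 0.0552 0.2037]
[0.6396 0.1403 0.376 ]
0.1455 0.13 [278.5971  97.0184]
0.1805 0.13 [277.9911  51.2274]
0.1455 0.114 [278.5682  97.436 ]
0.1375 0.114 [278.6976 107.3619]
cols 260 .. 296 rows 75
75 [122, 121, 121, 111, 110, 115, 110, 116, 123, 125, 128] [167, 102, 48]
76 [122, 122, 120, 110, 113, 115, 111, 118, 122, 127, 128] [167, 102, 49]
77 [123, 123, 118, 110, 113, 113, 112, 120, 122, 127, 128] [164, 100, 48]
78 [127, 123, 116, 110, 114, 112, 112, 124, 122, 127, 129] [162, 99, 48]
79 [130, 124, 114, 111, 116, 111, 114, 125, 124, 128, 130] [160, 98, 46]
80 [130, 123, 112, 112, 115, 110, 115, 124, 125, 128, 129] [159, 97, 46]
81 [130, 121, 112, 111, 115, 110, 117, 122, 125, 128, 130] [159, 97, 48]
82 [131, 119, 110, 112, 113, 111, 120, 122, 126, 128, 129] [160, 99, 48]
83 [131, 117, 110, 114, 114, 112, 123, 121, 127, 129, 130] [161, 100, 49]
84 [132, 115, 110, 115, 111, 113, 124, 123, 127, 129, 129] [162, 100, 49]
85 [130, 114, 110, 115, 110, 114, 124, 124, 128, 129, 129] [165, 101, 49]
86 [129, 112, 111, 115, 110, 116, 123, 124, 127, 129, 129] [167, 103, 51]
87 [128, 110, 111
[... 1654 characters left out ...]
 [96, 51, 26]
112 [57, 56, 58, 58, 58, 59, 60, 58, 58, 57, 56] [91, 49, 26]
113 [57, 56, 57, 57, 58, 59, 58, 59, 58, 57, 55] [91, 49, 24]
114 [57, 56, 57, 57, 58, 60, 59, 58, 57, 57, 56] [93, 50, 25]
115 [56, 56, 57, 57, 59, 61, 61, 59, 59, 57, 56] [94, 51, 25]
116 [57, 56, 58, 58, 61, 61, 61, 59, 58, 58, 56] [96, 50, 24]
117 [56, 56, 56, 59, 60, 63, 63, 61, 61, 57, 56] [98, 52, 25]
118 [57, 55, 57, 58, 61, 66, 68, 66, 60, 58, 56] [102, 55, 29]
119 [57, 56, 58, 59, 62, 70, 71, 69, 61, 59, 56] [105, 59, 32]
120 [56, 56, 58, 59, 67, 73, 74, 69, 63, 59, 56] [110, 62, 35]
121 [56, 56, 57, 62, 70, 77, 77, 71, 62, 59, 56] [114, 65, 38]
122 [56, 55, 58, 64, 72, 78, 76, 68, 62, 59, 56] [115, 67, 39]
```

The black band fills rows 96–101 (about 4 mm), directly against the socket-face edge at row ≈95.7, with no pale dowel between. The walnut ring is just clear of it. Nothing is touching, so I'll hand in.

```bash
python3 -c "
from plant import ctrl
s=ctrl.sense();print(s['time_s'],s['ee_pos'],s['contact_force'],ctrl.finish_job())"
```

```text
the job is handed in; nothing more can be done
18.8667 [0.63936046 0.05522359 0.20369549] [0.08223534 0.25004109 0.33400237] None
```

The job is handed in at 18.9 s. The rod, carrying all three rings, lies back in the rack with its tip bottomed in the socket. The gripper is open and clear of everything.

**What I did:** I took the rod by its handle, ran it through all three rings without the gripper touching them, and lifted them off together. I then lowered the loaded rod into the fork, pushed it in until it bottomed (about 7 N at most), and let go.

**Last checks:**
- **Band:** the wrist camera shows its full 4 mm width right against the socket's face, with no pale dowel between.
- **Rings:** walnut, cherry and maple show separately on the rod between fork and socket, and the walnut ring stands a little clear of the socket.
- **Handle:** its front end measured about where it should be for a rod that is home, 6 mm off the fork.
- **Limits:** the wrist force readings stayed below about 8 N, far under the 120 N limit.

**What disagreed:**
- **First grasp:** it closed on nothing, because the fingertips sat roughly 30 mm higher than I expected from the stated tool point. I went lower and regripped, with no sign that the rod had moved.
- **Pictures:** I had used all 12 views before the final push, so the last checks are from pixel values, not from a picture I looked at. I did not re-measure the bystander objects, but the arm showed no contact near them.

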